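# Hang the loaded slide rack over the drain tray

### The job

The staining rack that holds the slides has to drain. Lift it out of its glass trough and hang it by its handle on the hook of the stand's swing arm, with the arm swung round so that the rack hangs free over the middle of the ribbed drain tray. Keep the rack upright, leave the empty rack in its trough, and do not shift or tip the bottles, vials and tubes around.

Things in the scene. Friction and masses are not known exactly. Their poses are not given: they have to be found in the camera images.
- drain_stand: draining stand, fixed: round grey cast base (diameter 112 mm) with an upright steel post (diameter 12 mm, top at z 238 mm). Origin on the post's axis at table height; the swing arm turns about this vertical axis
- swing_arm (a joint): turn of the swing arm about the post, rad, positive anticlockwise seen from above, limits -2.5 to 1.2. Its joint is stiff (about 0.35 N m, i.e. some 2 to 3 N at the arm's end) and stays wherever it is left. At value 0 the arm points along the stand's own -x axis
- swing_mid (a point): point on the centre line of the swing arm, 120 mm from the post axis, 196.5 mm above the table. The arm is one steel bar of diameter 10 mm, straight and level from 34 mm to 150 mm from the post axis, then it dips into the hook; a black clamp knob sticks out 36 mm behind the post. x axis points along the arm towards the post, z up
- hook_seat (a point): lowest point of the hook's upper side, where a handle comes to rest: 180 mm from the post axis, 187.5 mm above the table. The hook is the arm's end, bent down from the level arm into the seat and up again to the tip; it is open at the outer end, so a handle loop is threaded over the tip from outside, moving towards the post, then lowered into the seat. x axis along the arm towards the post, z up
- hook_tip (a point): top of the hook's upturned tip: 204 mm from the post axis, 208.5 mm above the table (21 mm above the seat). The bar is 10 mm thick. Same axes as the seat
- drain_tray: shallow ribbed grey drain tray, 140 mm (x) by 170 mm (y), 20 mm high with its rim, fixed on the table beside the stand. Origin at the centre of its underside; it lies about 180 mm from the post axis, so that the hook can be brought over it (within about 20 mm of its middle)
- slide_rack_grip (a point): middle of the loaded rack's handle, 100 mm above the rack's underside. The handle is a rigid loop of flat steel strip, 9 mm wide (y) and 4 mm thick: two upright legs, 48 mm over their outer faces, upright from 70 to 120 mm above the underside, joined by a level top bar; lower down they spread to the rack's ends. Pinch it from above across the two legs, along x. x axis from leg to leg, y through the loop, z up
- slide_rack: the loaded rack: steel wire, 90 mm (x) by 82 mm (y) by 32 mm, about 0.3 kg (varies), ten white-ended glass slides in it. Origin at the centre of its underside, axes as its grip point. It stands loose in trough_1 with about 5 mm play all round, on a floor 5 mm above the table
- slide_rack_bail (a point): middle of the underside of the handle's top bar (4 mm thick) on the loaded rack, 123 mm above the rack's underside (23 mm above the grip point): the point that rests in the hook. Same axes as the grip point
- spare_rack_grip (a point): the same point of the other rack, equal in shape but empty of slides, standing in the other trough; to be left alone
- trough_1: glass trough of the loaded rack, fixed, 110 mm (x) by 102 mm (y) outside, rim 64 mm high. Origin at the centre of its underside. Which of the two places (left or right of the tray) it has varies
- trough_2: glass trough of the empty rack, the same size, fixed
- reagent_bottle: small capped bottle, diameter 49 mm, 94 mm tall; loose bystander, origin at the centre of its underside
- tube_50: standing centrifuge tube with a blue cap, diameter 34 mm, 110 mm tall; loose bystander, origin at the centre of its underside
- tube_rack: blue microtube rack, 62 mm (x) by 200 mm (y) by 47 mm; loose bystander, origin at the centre of its underside
- vial_1: small glass vial with a grey cap, diameter 22 mm, 51 mm tall; loose bystander, origin at the centre of its underside
- vial_2: like vial_1, with a red cap
- vial_3: like vial_1, with a black cap

How it is judged:
By the outcome, as a careful person would: the job done as asked, in the order asked, and still so for the second after the job is handed in, with the robot touching nothing.
It also fails if it takes over 67 s, if anything falls off the work surface, if the arm or the gripper's body presses on something with over 40 N, if the wrist force passes 120 N, or if a joint passes its speed limit or range.

### The arm

A 7-joint arm with a two-finger parallel gripper is mounted at the origin on a cart in front of the work surface, level with it; the furniture and walls round the work are solid. World frame = base frame: x ahead of the robot, y to its left, z up, the work surface at z = 0. Lengths are in m, angles in rad, forces in N, time in s.
With the tool pointing down it reaches from about 0.35 to 0.9 m from the base axis. Payload 19.9 kg.
Tool frame: the origin (TCP) lies on the centre line of the jaws, within the pads' length; the fingertips stand 25 mm ahead of it and the grasp point (between the pads) lies 6 mm ahead of it; z points along the fingers, x is the direction in which the jaws open and shut, and the axes are right-handed (so a half turn about z gives the same grasp; the last joint's range is limited). The gripper opens to 85 mm and grips with 20 to 120 N. Pads are 22 mm wide; open, the fingers measure 114 mm over their backs; the gripper's body (76 mm by 85 mm) begins 54 mm behind the grasp point. The pads swing forward as they close: fully open they stand 13 mm farther back than shut.
Start: joints at [1.103, 0.417, -0.01, 1.614, 0.005, 1.111, -0.053], TCP at [0.258, -0.569, 0.256] pointing down, gripper open.
Joint ranges: [-2.81, 2.81], [-0.39, 2.02], [-1.27, 1.25], [0.06, 2.57], [-1.19, 4.33], [0.19, 2], [-2.82, 2.82]. Speed limits (rad/s): [1.89, 1.89, 2.39, 2.39, 3.01, 3.01, 3.01].

### API

Orientations are given as a unit quaternion [x, y, z, w].
In Python, from plant import ctrl, snapshot, job gives the robot as it stands. The module is installed in compiled form; this text tells all that it offers.
- The arm moves only by the tool step_arm, never from a script. Its argument "targets" is a list of rows, each an object of numbers: "tx", "ty", "tz": the shift along the tool's x, y, z in m; "ax", "ay", "az": the turn, a rotation vector about the tool's x, y, z in rad. In form: [{"tx": .., "ty": .., "tz": .., "ax": .., "ay": .., "az": ..}, ...]. A call has 1 to 12 rows; each row is the pose to reach, as a shift and turn from the pose commanded when the call began, along the tool's axes at that moment; what a row does not reach only later rows make up. A row lasts 1/12 s, in which the tool goes at most 41.7 mm and 7.16 degrees, less where a joint would pass 70% of its speed; a pose out of reach is approached as far as the arm can. A call with a gripper value outside its range is refused whole. "hand" is the closure, from 0 (fully open) to 1 (shut), set as the call begins (left out, the last holds). The fingers move at their own pace and stop on an object; "squeeze" is the grip in N (left out, the last holds). Time passes only in rows, so rows that repeat a pose let the fingers close. It gives the time, the measured TCP pose, the force and the opening at its end, in the units of the state.
- ctrl.get_state(): the state, without advancing time (a new reading comes with each control period).
- snapshot(name): name is "scene" or "top" or "wrist"; returns a dict with "image" (384x512x3 uint8, red, green, blue), "depth" (384x512 float32, m along the optical axis (not along the pixel's ray), 0 where there is no reading), "fx", "fy", "cx", "cy" (pixels), "rvec" (rotation vector, rad) and "tvec" (3), from world to camera coordinates, as OpenCV has them; the wrist camera has in their place "hand_eye" (4x4, takes a point from camera to tool coordinates, whose origin is the TCP and whose axes are the tool frame's). Camera axes: x right, y down, z forward; pixel columns grow to the right and rows downward; lengths in m; the calibration is good to about 2 mm. A picture is of the moment at which its call begins: read the wrist's pose just before it.
- job.close_job(): hands the job in, once; it reports no verdict.
The state is a dict: "clock": time; "joint_positions": joint angles; "qd": joint speeds; "effort": joint torques, N m; "position": TCP position; "orientation": TCP orientation; "ft_force": force on the tool from outside, world axes, zero at the start; "torque": the same for the moment, N m; "opening": opening from 0.0 (shut) to 1.0 (fully open).
Only numpy, scipy, OpenCV 4.12 (cv2) and the standard library are available. Lean on these libraries where they do the work, as an engineer would, in place of code of your own. Each camera call takes 0.05 s, during which the arm holds its last target.

## Working session

There is one attempt and no reset: what is moved stays moved. The work goes in short steps, Python scripts to look and compute and a tool call to move; the robot and the scene stay as the last step left them, time stands still between calls to the robot, and variables do not carry over. Pictures are saved under pics/ and viewed, and the job is handed in when it is done.

Besides the shell and the picture viewer there is one more tool, called after ">>>" as a command line: name --argument value ..., lists and objects as JSON in quotes. step_arm: Moves the arm, as the interface text tells. Its arguments: {"type":"object","properties":{"targets":{"type":"array"},"hand":{"type":"number"},"squeeze":{"type":"number"}},"required":["targets"]}

```bash
mkdir -p pics; cat > h.py <<'E'
import numpy as np, cv2
from plant import ctrl, snapshot, job
from scipy.spatial.transform import Rotation as R
def snap(name, fn):
    st=ctrl.get_state()
    s=snapshot(name)
    cv2.imwrite('pics/'+fn+'.png', s['image'][:,:,::-1])
    if 'rvec' in s:
        Rc=R.from_rotvec(np.array(s['rvec']).ravel()).as_matrix(); t=np.array(s['tvec']).ravel()
        T=np.eye(4);T[:3,:3]=Rc.T;T[:3,3]=-Rc.T@t
    else:
        W=np.eye(4);W[:3,:3]=R.from_quat(st['orientation']).as_matrix();W[:3,3]=st['position']
        T=W@np.array(s['hand_eye'])
    s['T']=T
    d=s['depth'];v,u=np.mgrid[:d.shape[0],:d.shape[1]]
    P=np.stack([(u-s['cx'])/s['fx']*d,(v-s['cy'])/s['fy']*d,d],-1)
    s['P']=P@T[:3,:3].T+T[:3,3]; s['P'][d==0]=np.nan
    np.savez('pics/'+fn+'.npz',**{k:np.array(s[k]) for k in ('image','depth','P','T','fx','fy','cx','cy')})
    return s
E
python3 - <<'E'
from h import *
for n in('scene','top','wrist'):
    s=snap(n,n+'0'); print(n,s['fx'],s['cx'],s['T'].round(3).tolist())
st=ctrl.get_state(); print({k:np.round(v,3).tolist() for k,v in st.items()})
print(R.from_quat(st['orientation']).as_matrix().round(3))
E
```

```text
scene 431.30529227420953 258.33273204765203 [[-0.727, -0.298, 0.619, -0.049], [-0.687, 0.311, -0.657, 0.449], [0.003, -0.902, -0.431, 0.56], [0.0, 0.0, 0.0, 1.0]]
top 460.4626092985084 264.5675209327905 [[0.002, -0.991, 0.136, 0.443], [-1.0, -0.001, 0.003, -0.187], [-0.003, -0.136, -0.991, 1.194], [0.0, 0.0, 0.0, 1.0]]
wrist 285.15711921537087 256.684212310182 [[0.413, -0.864, -0.29, 0.332], [-0.911, -0.392, -0.13, -0.536], [-0.001, 0.318, -0.948, 0.373], [0.0, 0.0, 0.0, 1.0]]
{'clock': 0.15, 'joint_positions': [1.104, 0.418, -0.01, 1.614, 0.005, 1.111, -0.053], 'qd': [-0.0, -0.002, 0.001, -0.001, 0.0, 0.001, -0.001], 'effort': [0.001, -86.474, 0.679, -43.505, 0.019, 0.006, -0.0], 'position': [0.258, -0.569, 0.256], 'orientation': [0.841, -0.542, -0.0, -0.0], 'ft_force': [-0.479, -0.186, -0.456], 'torque': [0.002, -0.01, 0.001], 'opening': 1.004}
[[ 0.413 -0.911 -0.   ]
 [-0.911 -0.413  0.001]
 [-0.001  0.    -1.   ]]
```

View pics/scene0.png

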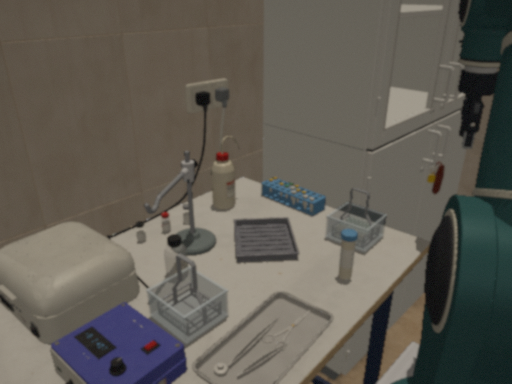

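View pics/top0.png

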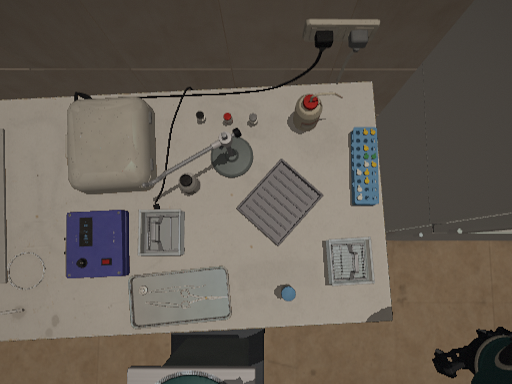

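View pics/wrist0.png

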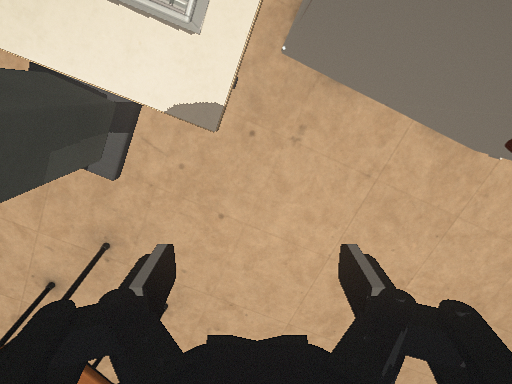

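```bash
python3 - <<'E'
from h import *
a=cv2.imread('pics/top0.png')
cv2.imwrite('pics/topz.png',np.hstack([cv2.resize(a[225:300,310:385],None,fx=5,fy=5,interpolation=2),cv2.resize(a[200:275,125:200],None,fx=5,fy=5,interpolation=2)]))
cv2.imwrite('pics/topz2.png',cv2.resize(a[95:295,140:390],None,fx=3,fy=3,interpolation=2))
z=np.load('pics/top0.npz');P=z['P']
def p(u,v): print(u,v,P[v,u].round(3))
for u,v in [(280,202),(232,155),(225,137),(237,131),(190,163),(155,183),(348,262),(163,233),(288,292),(188,182),(310,103),(253,118),(227,117),(200,117),(365,165),(350,238),(326,262),(371,262),(350,283),(282,160),(322,197),(278,243),(238,206),(230,170),(249,155)]: p(u,v)
E
```

```text
280 202 [ 0.566 -0.224  0.007]
232 155 [ 0.682 -0.101  0.045]
225 137 [ 0.681 -0.1    0.236]
237 131 [ 0.702 -0.124  0.208]
190 163 [ 0.67   0.013 -0.002]
155 183 [0.589 0.058 0.186]
348 262 [ 0.413 -0.398 -0.001]
163 233 [0.485 0.077 0.005]
288 292 [ 0.347 -0.239  0.11 ]
188 182 [0.605 0.001 0.091]
310 103 [ 0.782 -0.29   0.158]
253 118 [ 0.775 -0.154  0.059]
227 117 [ 0.78  -0.088  0.051]
200 117 [ 0.78  -0.018  0.049]
365 165 [ 0.657 -0.439  0.044]
350 238 [ 0.472 -0.392  0.065]
326 262 [ 0.412 -0.341  0.002]
371 262 [ 0.414 -0.443  0.062]
350 283 [ 0.364 -0.391  0.061]
282 160 [ 0.673 -0.229  0.024]
322 197 [ 0.58  -0.334  0.001]
278 243 [ 0.46  -0.218  0.018]
238 206 [ 0.554 -0.116  0.021]
230 170 [ 0.648 -0.094  0.014]
249 155 [ 0.688 -0.143  0.017]
```

View pics/topz.png

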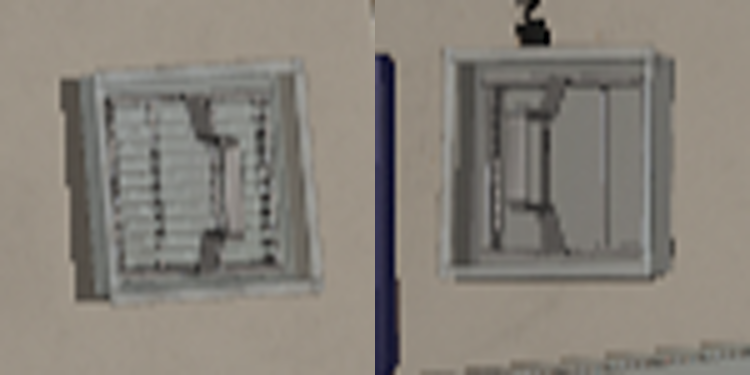

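View pics/topz2.png

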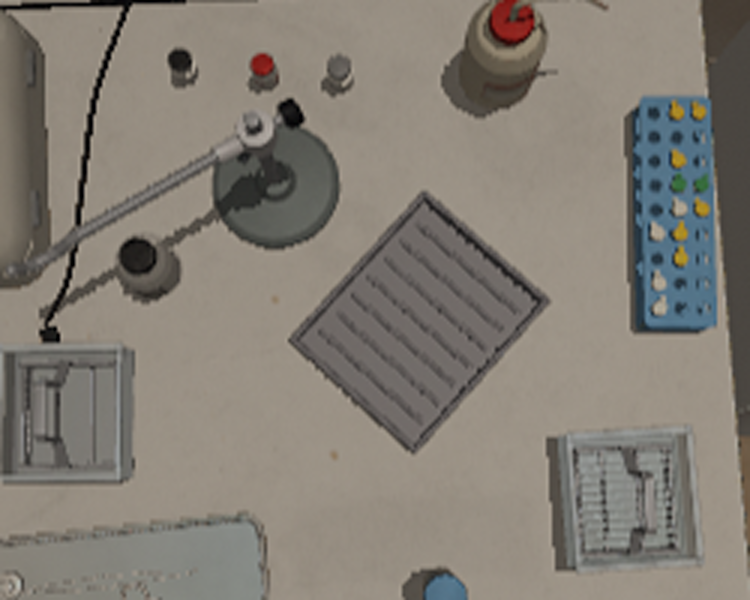

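```bash
python3 - <<'E'
from h import *
for n in('top','scene'):
    P=np.load(f'pics/{n}0.npz')['P'].reshape(-1,3)
    d=np.hypot(P[:,0]-.681,P[:,1]+.1)
    m=(d<.02)&(P[:,2]>.03)&(P[:,2]<.235); print(n,'post',m.sum(),np.median(P[m],0).round(4), P[m].min(0).round(3),P[m].max(0).round(3))
    m=(d>.04)&(d<.15)&(P[:,2]>.17)&(P[:,2]<.215)
    Q=P[m];c=Q.mean(0);u,s,v=np.linalg.svd(Q[:,:2]-c[:2]);v=v[0]
    n_=np.array([-v[1],v[0]]);print(' arm',m.sum(),c.round(4),v.round(4),np.degrees(np.arctan2(v[1],v[0])).round(2),'off post',(np.array([.681,-.1])-c[:2])@n_, 'maxd',d[m].max())
    m=(d>.1)&(d<.23)&(P[:,2]>.165)&(P[:,2]<.225)&(P[:,1]>0);print(' arm end',d[m].max(),P[m][np.argsort(d[m])[-5:]].round(3))
    # rim of trough & handle
    m=(abs(P[:,0]-.418)<.08)&(abs(P[:,1]+.392)<.08)
    Q=P[m]; H=Q[(Q[:,2]>.115)&(Q[:,2]<.14)]
    if len(H): print(' handle top',len(H),H.mean(0).round(4),H.min(0).round(3),H.max(0).round(3), cv2.minAreaRect((H[:,:2]*1000).astype(np.float32)))
    r=Q[(Q[:,2]>.056)&(Q[:,2]<.072)];print(' rim',len(r),cv2.minAreaRect((r[:,:2]*1000).astype(np.float32)))
    m=(abs(P[:,0]-.567)<.14)&(abs(P[:,1]+.224)<.14)&(P[:,2]>.012)&(P[:,2]<.03)&(d>.07);Q=P[m]
    print(' tray',m.sum(),cv2.minAreaRect((Q[:,:2]*1000).astype(np.float32)))
    m=(d<.07)&(P[:,2]>.008)&(P[:,2]<.03);Q=P[m];print(' base',cv2.minEnclosingCircle((Q[:,:2]*1000).astype(np.float32)))
E
```

```text
top post 261 [ 0.6804 -0.0984  0.2001] [ 0.669 -0.114  0.03 ] [ 0.698 -0.081  0.234]
 arm 232 [ 0.6369 -0.016   0.2006] [-0.5092  0.8606] 120.61 off post 0.004818211596257512 maxd 0.14984978255174033
 arm end 0.207700839167775 [[0.579 0.079 0.207]
 [0.584 0.081 0.206]
 [0.581 0.08  0.209]
 [0.577 0.078 0.208]
 [0.579 0.081 0.206]]
 handle top 88 [ 0.4134 -0.3928  0.1308] [ 0.39  -0.398  0.116] [ 0.436 -0.387  0.137] ((413.5710144042969, -392.97332763671875), (45.781578063964844, 9.585298538208008), 4.68128776550293)
 rim 522 ((416.0923767089844, -394.2110900878906), (112.92455291748047, 105.50234985351562), 3.480126142501831)
 tray 606 ((526.8938598632812, -265.67181396484375), (263.0159912109375, 175.5703125), 48.254066467285156)
 base ((674.8599853515625, -101.2136459350586), 64.17277526855469)
scene post 544 [ 0.6812 -0.0948  0.1611] [ 0.669 -0.111  0.03 ] [ 0.699 -0.082  0.235]
 arm 152 [ 0.6333 -0.014   0.1988] [-0.5054  0.8629] 120.36 off post 0.0023346899835698224 maxd 0.14956489872143547
 arm end 0.2095185452220362 [[0.583 0.082 0.206]
 [0.581 0.082 0.202]
 [0.58  0.082 0.206]
 [0.577 0.081 0.207]
 [0.579 0.083 0.205]]
 handle top 74 [ 0.411  -0.3928  0.1275] [ 0.389 -0.401  0.115] [ 0.438 -0.388  0.133] ((413.9204406738281, -394.3351745605469), (49.278465270996094, 12.031707763671875), 1.6302882432937622)
 rim 466 ((415.4913330078125, -393.86328125), (113.6403579711914, 107.83258056640625), 3.1822338104248047)
 tray 643 ((529.2960205078125, -264.1762390136719), (254.20074462890625, 180.00881958007812), 48.062957763671875)
 base ((681.453369140625, -97.0052490234375), 54.23017883300781)
```

```bash
cat >> h.py <<'E'
def rel(x,y,z,yawdeg):
    st=ctrl.get_state()
    Rc=R.from_quat(st['orientation']); a=np.radians(yawdeg)
    Rt=R.from_matrix(np.array([[np.cos(a),np.sin(a),0],[np.sin(a),-np.cos(a),0],[0,0,-1]]))
    t=Rc.inv().apply(np.array([x,y,z])-st['position']); w=(Rc.inv()*Rt).as_rotvec()
    print('t',t.round(4),'a',w.round(4)); return t,w
def show():
    st=ctrl.get_state(); M=R.from_quat(st['orientation']).as_matrix()
    print('clk',round(st['clock'],2),'pos',np.round(st['position'],4),'yaw',np.degrees(np.arctan2(M[1,0],M[0,0])).round(2),'tz',M[:,2].round(4),'q',np.round(st['joint_positions'],2),'F',np.round(st['ft_force'],1),'op',round(st['opening'],3))
E
python3 - <<'E'
from h import *
show();rel(.622,.0055,.30,32)
for n in('top','scene'):
    P=np.load(f'pics/{n}0.npz')['P'].reshape(-1,3)
    d=np.hypot(P[:,0]-.681,P[:,1]+.1)
    m=(np.hypot(P[:,0]-.567,P[:,1]+.224)<.125)&(P[:,2]>.013)&(P[:,2]<.03)&(d>.07);Q=P[m]
    r=cv2.minAreaRect((Q[:,:2]*1000).astype(np.float32));c=np.array(r[0])/1000;v=c-[.683,-.098]
    print(r,np.hypot(*v),np.degrees(np.arctan2(v[1],v[0])))
E
```

```text
clk 0.15 pos [ 0.258  -0.569   0.2558] yaw -65.61 tz [-4.e-04  8.e-04 -1.e+00] q [ 1.1   0.42 -0.01  1.61  0.    1.11 -0.05] F [-0.5 -0.2 -0.5] op 1.004
t [-0.3729 -0.5687 -0.0439] a [-7.0000e-04  7.0000e-04 -1.7036e+00]
((565.7263793945312, -222.15740966796875), (145.71893310546875, 175.5703125), 48.254066467285156) 0.17078689781530446 -133.36679969576753
((565.581298828125, -223.78826904296875), (145.61334228515625, 180.00881958007812), 48.062957763671875) 0.1720750999235984 -133.0290377947541
```

>>> step_arm --targets '[{"tx": 0,"ty": 0,"tz": -0.044,"az": 0},{"tx": -0.373,"ty": -0.569,"tz": -0.044,"az": -1.7},{"tx": -0.373,"ty": -0.569,"tz": -0.044,"az": -1.7},{"tx": -0.373,"ty": -0.569,"tz": -0.044,"az": -1.7},{"tx": -0.373,"ty": -0.569,"tz": -0.044,"az": -1.7},{"tx": -0.373,"ty": -0.569,"tz": -0.044,"az": -1.7},{"tx": -0.373,"ty": -0.569,"tz": -0.044,"az": -1.7},{"tx": -0.373,"ty": -0.569,"tz": -0.044,"az": -1.7},{"tx": -0.373,"ty": -0.569,"tz": -0.044,"az": -1.7},{"tx": -0.373,"ty": -0.569,"tz": -0.044,"az": -1.7},{"tx": -0.373,"ty": -0.569,"tz": -0.044,"az": -1.7},{"tx": -0.373,"ty": -0.569,"tz": -0.044,"az": -1.7}]' --hand 0.5 --squeeze 25

```text
validation failed for argument at $.ta...
```

```bash
python3 - <<'E'
from h import *
show();rel(.622,.0055,.30,32)
E
```

```text
clk 0.15 pos [ 0.258  -0.569   0.2558] yaw -65.61 tz [-4.e-04  8.e-04 -1.e+00] q [ 1.1   0.42 -0.01  1.61  0.    1.11 -0.05] F [-0.5 -0.2 -0.5] op 1.004
t [-0.3729 -0.5687 -0.0439] a [-7.0000e-04  7.0000e-04 -1.7036e+00]
```

>>> step_arm --targets '[{"tx": 0,"ty": 0,"tz": -0.044,"ax": 0,"ay": 0,"az": 0},{"tx": -0.373,"ty": -0.569,"tz": -0.044,"ax": 0,"ay": 0,"az": -1.7},{"tx": -0.373,"ty": -0.569,"tz": -0.044,"ax": 0,"ay": 0,"az": -1.7},{"tx": -0.373,"ty": -0.569,"tz": -0.044,"ax": 0,"ay": 0,"az": -1.7},{"tx": -0.373,"ty": -0.569,"tz": -0.044,"ax": 0,"ay": 0,"az": -1.7},{"tx": -0.373,"ty": -0.569,"tz": -0.044,"ax": 0,"ay": 0,"az": -1.7},{"tx": -0.373,"ty": -0.569,"tz": -0.044,"ax": 0,"ay": 0,"az": -1.7},{"tx": -0.373,"ty": -0.569,"tz": -0.044,"ax": 0,"ay": 0,"az": -1.7},{"tx": -0.373,"ty": -0.569,"tz": -0.044,"ax": 0,"ay": 0,"az": -1.7},{"tx": -0.373,"ty": -0.569,"tz": -0.044,"ax": 0,"ay": 0,"az": -1.7},{"tx": -0.373,"ty": -0.569,"tz": -0.044,"ax": 0,"ay": 0,"az": -1.7},{"tx": -0.373,"ty": -0.569,"tz": -0.044,"ax": 0,"ay": 0,"az": -1.7}]' --hand 0.5 --squeeze 25

```text
clock: 1.15
position: [0.504, -0.1801, 0.2996]
orientation: [0.993, 0.118, 0.0, 0.0]
ft_force: [1.4, -0.5, -0.5]
opening: 0.504
```

```bash
python3 - <<'E'
from h import *
show();rel(.622,.0055,.30,32)
E
```

```text
clk 1.15 pos [ 0.504  -0.1801  0.2996] yaw 13.52 tz [ 0.e+00 -2.e-04 -1.e+00] q [ 0.68  0.24 -0.46  1.77  0.12  1.15  0.42] F [ 1.4 -0.5 -0.5] op 0.504
t [ 0.1581 -0.1529 -0.0004] a [ 2.000e-04  0.000e+00 -3.226e-01]
```

>>> step_arm --targets '[{"tx": 0.158,"ty": -0.153,"tz": 0,"ax": 0,"ay": 0,"az": -0.322},{"tx": 0.158,"ty": -0.153,"tz": 0,"ax": 0,"ay": 0,"az": -0.322},{"tx": 0.158,"ty": -0.153,"tz": 0,"ax": 0,"ay": 0,"az": -0.322},{"tx": 0.158,"ty": -0.153,"tz": 0,"ax": 0,"ay": 0,"az": -0.322},{"tx": 0.158,"ty": -0.153,"tz": 0,"ax": 0,"ay": 0,"az": -0.322},{"tx": 0.158,"ty": -0.153,"tz": 0,"ax": 0,"ay": 0,"az": -0.322},{"tx": 0.158,"ty": -0.153,"tz": 0,"ax": 0,"ay": 0,"az": -0.322},{"tx": 0.158,"ty": -0.153,"tz": 0,"ax": 0,"ay": 0,"az": -0.322},{"tx": 0.158,"ty": -0.153,"tz": 0,"ax": 0,"ay": 0,"az": -0.322}]'

```text
clock: 1.9
position: [0.6221, 0.0019, 0.2993]
orientation: [0.962, 0.272, -0.0, 0.0]
ft_force: [-0.3, -0.5, -0.0]
opening: 0.502
```

```bash
python3 - <<'E'
from h import *
show();rel(.622,.0055,.197,32);snap('wrist','w1')
show()
E
```

```text
clk 1.9 pos [0.6221 0.0019 0.2993] yaw 31.57 tz [-6.e-04 -5.e-04 -1.e+00] q [ 0.37  0.43 -0.57  1.56  0.24  1.23  0.31] F [-0.3 -0.5 -0. ] op 0.502
t [ 0.0019 -0.0031  0.1023] a [ 0.0001  0.0007 -0.0076]
clk 1.95 pos [0.6221 0.0016 0.2994] yaw 31.53 tz [-3.e-04 -6.e-04 -1.e+00] q [ 0.37  0.43 -0.57  1.56  0.24  1.23  0.31] F [-0.2 -1.  -0.1] op 0.501
```

View pics/w1.png

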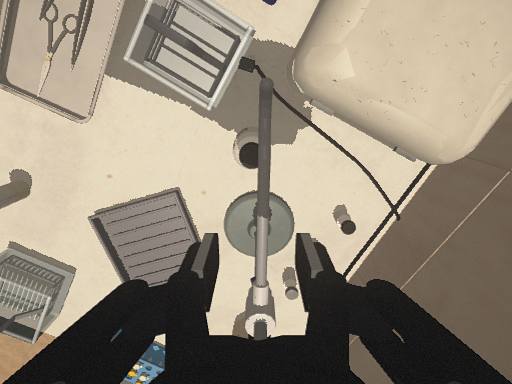

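>>> step_arm --targets '[{"tx": 0.002,"ty": -0.003,"tz": 0.03,"ax": 0,"ay": 0,"az": 0},{"tx": 0.002,"ty": -0.003,"tz": 0.06,"ax": 0,"ay": 0,"az": 0},{"tx": 0.002,"ty": -0.003,"tz": 0.085,"ax": 0,"ay": 0,"az": 0},{"tx": 0.002,"ty": -0.003,"tz": 0.1,"ax": 0,"ay": 0,"az": 0},{"tx": 0.002,"ty": -0.003,"tz": 0.102,"ax": 0,"ay": 0,"az": 0},{"tx": 0.002,"ty": -0.003,"tz": 0.102,"ax": 0,"ay": 0,"az": 0}]'

```text
clock: 2.45
position: [0.6222, 0.0055, 0.1974]
orientation: [0.962, 0.272, -0.001, -0.0]
ft_force: [-0.9, 0.8, 0.9]
opening: 0.499
```

>>> step_arm --targets '[{"tx": 0,"ty": 0,"tz": 0,"ax": 0,"ay": 0,"az": 0},{"tx": 0,"ty": 0,"tz": 0,"ax": 0,"ay": 0,"az": 0},{"tx": 0,"ty": 0,"tz": 0,"ax": 0,"ay": 0,"az": 0},{"tx": 0,"ty": 0,"tz": 0,"ax": 0,"ay": 0,"az": 0}]' --hand 0.75 --squeeze 20

```text
clock: 2.78
position: [0.6228, 0.0065, 0.1984]
orientation: [0.962, 0.272, 0.001, 0.0]
ft_force: [0.3, 0.3, 0.2]
opening: 0.252
```

```bash
python3 - <<'E'
from h import *
show();snap('wrist','w2')
E
cat >> h.py <<'E'
def arc(th0,dth,n,yaw_per=1.0,r=.12,c=(.683,-.098),z=None):
    st=ctrl.get_state();p=np.array(st['position']);Rc=R.from_quat(st['orientation']);M=Rc.as_matrix()
    yaw=np.degrees(np.arctan2(M[1,0],M[0,0])); z=p[2] if z is None else z
    for i in range(1,n+1):
        th=np.radians(th0+dth*i/n); t=np.array([c[0]+r*np.cos(th),c[1]+r*np.sin(th),z])
        v=Rc.inv().apply(t-p); print(i,v.round(3),'az',round(-np.radians(dth*i/n*yaw_per),3))
E
python3 -c "
from h import *
arc(120.5,45,12,.9)"
```

```text
clk 2.78 pos [0.6228 0.0065 0.1984] yaw 31.62 tz [ 1.2e-03 -1.0e-04 -1.0e+00] q [ 0.34  0.53 -0.54  1.66  0.31  1.04  0.25] F [0.3 0.3 0.2] op 0.252
1 [-0.009  0.001 -0.   ] az -0.059
2 [-0.017  0.001 -0.   ] az -0.118
3 [-0.025  0.002 -0.   ] az -0.177
4 [-0.032  0.004 -0.   ] az -0.236
5 [-0.04   0.006 -0.   ] az -0.295
6 [-0.047  0.009 -0.   ] az -0.353
7 [-0.054  0.012 -0.   ] az -0.412
8 [-0.061  0.016 -0.   ] az -0.471
9 [-0.068  0.02  -0.   ] az -0.53
10 [-0.075  0.024 -0.   ] az -0.589
11 [-0.081  0.029 -0.   ] az -0.648
12 [-0.087  0.034 -0.   ] az -0.707
```

View pics/w2.png

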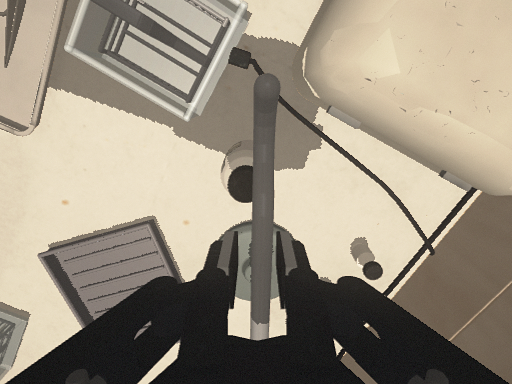

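>>> step_arm --targets '[{"tx": -0.008,"ty": 0.001,"tz": 0,"ax": 0,"ay": 0,"az": -0.059},{"tx": -0.016,"ty": 0.001,"tz": 0,"ax": 0,"ay": 0,"az": -0.118},{"tx": -0.024,"ty": 0.002,"tz": 0,"ax": 0,"ay": 0,"az": -0.177},{"tx": -0.032,"ty": 0.004,"tz": 0,"ax": 0,"ay": 0,"az": -0.236},{"tx": -0.04,"ty": 0.006,"tz": 0,"ax": 0,"ay": 0,"az": -0.295},{"tx": -0.047,"ty": 0.009,"tz": 0,"ax": 0,"ay": 0,"az": -0.353},{"tx": -0.054,"ty": 0.012,"tz": 0,"ax": 0,"ay": 0,"az": -0.412},{"tx": -0.061,"ty": 0.016,"tz": 0,"ax": 0,"ay": 0,"az": -0.471},{"tx": -0.068,"ty": 0.02,"tz": 0,"ax": 0,"ay": 0,"az": -0.53},{"tx": -0.075,"ty": 0.024,"tz": 0,"ax": 0,"ay": 0,"az": -0.589},{"tx": -0.081,"ty": 0.029,"tz": 0,"ax": 0,"ay": 0,"az": -0.648},{"tx": -0.087,"ty": 0.034,"tz": 0,"ax": 0,"ay": 0,"az": -0.707}]'

```text
clock: 3.83
position: [0.5668, -0.0678, 0.1981]
orientation: [0.807, 0.59, 0.001, 0.0]
ft_force: [4.1, 3.4, 0.1]
opening: 0.246
```

```bash
python3 - <<'E'
from h import *
show();snap('wrist','w3')
arc(165.5,44,12,.9,z=.197)
E

```

```text
clk 3.83 pos [ 0.5668 -0.0678  0.1981] yaw 72.34 tz [ 1.7e-03  5.0e-04 -1.0e+00] q [ 0.61  0.47 -0.71  1.79  0.36  1.01  1.03] F [4.1 3.4 0.1] op 0.246
1 [-0.006  0.001  0.001] az -0.058
2 [-0.014  0.002  0.001] az -0.115
3 [-0.021  0.003  0.001] az -0.173
4 [-0.029  0.006  0.001] az -0.23
5 [-0.036  0.008  0.001] az -0.288
6 [-0.043  0.011  0.001] az -0.346
7 [-0.05   0.015  0.001] az -0.403
8 [-0.056  0.018  0.001] az -0.461
9 [-0.063  0.023  0.001] az -0.518
10 [-0.069  0.027  0.001] az -0.576
11 [-0.074  0.033  0.001] az -0.634
12 [-0.08   0.038  0.001] az -0.691
```

View pics/w3.png

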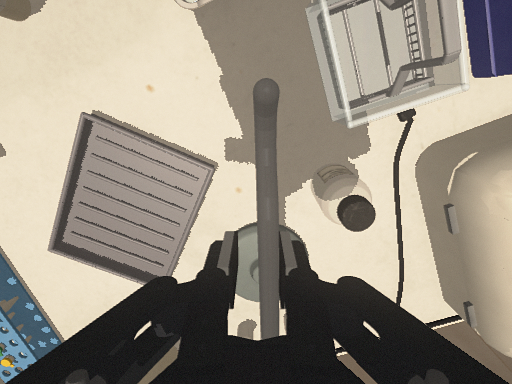

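>>> step_arm --targets '[{"tx": -0.007,"ty": 0.001,"tz": 0,"ax": 0,"ay": 0,"az": -0.058},{"tx": -0.014,"ty": 0.002,"tz": 0,"ax": 0,"ay": 0,"az": -0.115},{"tx": -0.021,"ty": 0.003,"tz": 0,"ax": 0,"ay": 0,"az": -0.173},{"tx": -0.029,"ty": 0.006,"tz": 0,"ax": 0,"ay": 0,"az": -0.23},{"tx": -0.036,"ty": 0.008,"tz": 0,"ax": 0,"ay": 0,"az": -0.288},{"tx": -0.043,"ty": 0.011,"tz": 0,"ax": 0,"ay": 0,"az": -0.346},{"tx": -0.05,"ty": 0.015,"tz": 0,"ax": 0,"ay": 0,"az": -0.403},{"tx": -0.056,"ty": 0.018,"tz": 0,"ax": 0,"ay": 0,"az": -0.461},{"tx": -0.063,"ty": 0.023,"tz": 0,"ax": 0,"ay": 0,"az": -0.518},{"tx": -0.069,"ty": 0.027,"tz": 0,"ax": 0,"ay": 0,"az": -0.576},{"tx": -0.074,"ty": 0.033,"tz": 0,"ax": 0,"ay": 0,"az": -0.634},{"tx": -0.08,"ty": 0.038,"tz": 0,"ax": 0,"ay": 0,"az": -0.691}]'

```text
clock: 4.88
position: [0.578, -0.1553, 0.1976]
orientation: [0.56, 0.828, 0.0, -0.0]
ft_force: [1.5, 4.7, 1.0]
opening: 0.254
```

```bash
python3 - <<'E'
from h import *
show();s=snap('wrist','w4')
P=s['P'].reshape(-1,3);d=np.hypot(P[:,0]-.683,P[:,1]+.098)
m=(P[:,2]>.16)&(P[:,2]<.225)&(d>.14)&(d<.215)
Q=P[m];print(len(Q),Q.mean(0),np.degrees(np.arctan2(Q[:,1].mean()+.098,Q[:,0].mean()-.683))%360, d[m].max())
arc(209.5,17,5,.5,z=.197)
E

```

```text
clk 4.88 pos [ 0.578  -0.1553  0.1976] yaw 111.84 tz [-6.e-04  5.e-04 -1.e+00] q [ 0.82  0.57 -0.83  1.72  0.47  1.07  1.79] F [1.5 4.7 1. ] op 0.254
3736 [ 0.52956271 -0.17615657  0.19754152] 206.99299330461736 0.20648789117381744
1 [-0.007  0.001  0.001] az -0.03
2 [-0.014  0.003  0.001] az -0.059
3 [-0.021  0.005  0.001] az -0.089
4 [-0.028  0.007  0.   ] az -0.119
5 [-0.034  0.01   0.   ] az -0.148
```

View pics/w4.png

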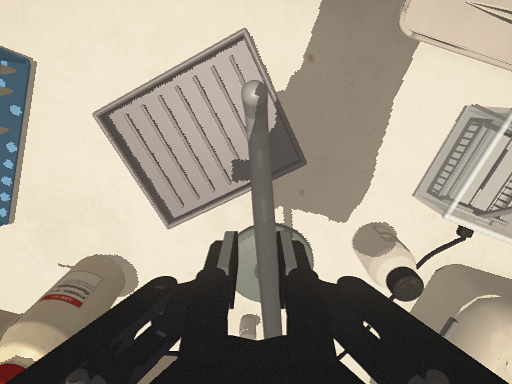

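```bash
python3 - <<'E'
from h import *
arc(208.6,20,6,.8,z=.197)
E

```

```text
1 [-0.005  0.001  0.001] az -0.047
2 [-0.012  0.002  0.001] az -0.093
3 [-0.019  0.004  0.001] az -0.14
4 [-0.025  0.006  0.001] az -0.186
5 [-0.032  0.009  0.   ] az -0.233
6 [-0.038  0.012  0.   ] az -0.279
```

>>> step_arm --targets '[{"tx": -0.005,"ty": 0.001,"tz": 0,"ax": 0,"ay": 0,"az": -0.047},{"tx": -0.012,"ty": 0.002,"tz": 0,"ax": 0,"ay": 0,"az": -0.093},{"tx": -0.019,"ty": 0.004,"tz": 0,"ax": 0,"ay": 0,"az": -0.14},{"tx": -0.025,"ty": 0.006,"tz": 0,"ax": 0,"ay": 0,"az": -0.186},{"tx": -0.032,"ty": 0.009,"tz": 0,"ax": 0,"ay": 0,"az": -0.233},{"tx": -0.038,"ty": 0.012,"tz": 0,"ax": 0,"ay": 0,"az": -0.279},{"tx": -0.038,"ty": 0.012,"tz": 0,"ax": 0,"ay": 0,"az": -0.279},{"tx": -0.038,"ty": 0.012,"tz": 0,"ax": 0,"ay": 0,"az": -0.279}]'

```text
clock: 5.6
position: [0.6031, -0.1863, 0.1974]
orientation: [0.442, 0.897, 0.0, -0.0]
ft_force: [0.0, -0.2, -0.1]
opening: 0.249
```

```bash
cat >> h.py <<'E'
def armang(s,c=(.683,-.098)):
    P=s['P'].reshape(-1,3);d=np.hypot(P[:,0]-c[0],P[:,1]-c[1]);th=np.degrees(np.arctan2(P[:,1]-c[1],P[:,0]-c[0]))%360
    m=(P[:,2]>.16)&(P[:,2]<.225)&(d>.14)&(d<.215)&(abs(th-222)<25)
    Q=P[m];q=np.median(Q,0);print('arm n',len(Q),q,'ang',np.degrees(np.arctan2(q[1]-c[1],q[0]-c[0]))%360, 'maxd',d[m].max())
    m2=m&(d>.195);print(' tip',P[m2].mean(0), P[m2][:,2].max()); return P[m]
E
python3 - <<'E'
from h import *
show();s=snap('wrist','w5');armang(s)
s=snap('top','t5');armang(s)
E

```

```text
clk 5.6 pos [ 0.6031 -0.1863  0.1974] yaw 127.53 tz [-1.e-04  3.e-04 -1.e+00] q [ 0.85  0.64 -0.86  1.63  0.53  1.12  2.08] F [ 0.  -0.2 -0.1] op 0.249
arm n 3832 [ 0.56388984 -0.2232923   0.19730693] ang 226.44898316328042 maxd 0.20649220789769815
 tip [ 0.54336974 -0.24192237  0.2056062 ] 0.20945266658802014
  return _methods._mean(a, axis=axis, dtype=dtype,
  ret = um.true_divide(
Traceback (most recent call last):
  File "h.py", line 38, in armang
    Q=P[m];q=np.median(Q,0);print('arm n',len(Q),q,'ang',np.degrees(np.arctan2(q[1]-c[1],q[0]-c[0]))%360, 'maxd',d[m].max())
                                                                                                                 ~~~~~~~~^^
ValueError: zero-size array to reduction operation maximum which has no identity
```

View pics/w5.png

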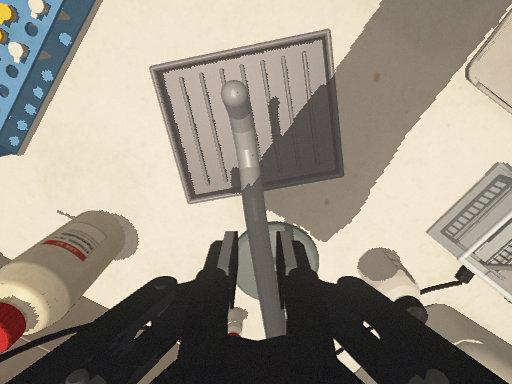

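>>> step_arm --targets '[{"tx": 0,"ty": 0,"tz": 0,"ax": 0,"ay": 0,"az": 0},{"tx": 0,"ty": 0,"tz": 0,"ax": 0,"ay": 0,"az": 0},{"tx": 0,"ty": 0,"tz": -0.03,"ax": 0,"ay": 0,"az": 0},{"tx": 0,"ty": 0,"tz": -0.06,"ax": 0,"ay": 0,"az": 0},{"tx": 0,"ty": 0,"tz": -0.09,"ax": 0,"ay": 0,"az": 0},{"tx": 0,"ty": 0,"tz": -0.105,"ax": 0,"ay": 0,"az": 0},{"tx": 0,"ty": 0,"tz": -0.105,"ax": 0,"ay": 0,"az": 0}]' --hand 0.4

```text
clock: 6.28
position: [0.6042, -0.1863, 0.3063]
orientation: [0.441, 0.898, 0.0, 0.002]
ft_force: [0.7, 0.5, 0.2]
opening: 0.599
```

```bash
python3 - <<'E'
from h import *
show();rel(.4135,-.393,.26,3.5)
E
```

```text
clk 6.28 pos [ 0.6042 -0.1863  0.3063] yaw 127.68 tz [ 0.0046 -0.0017 -1.    ] q [ 0.89  0.54 -0.92  1.52  0.44  1.3   2.14] F [0.7 0.5 0.2] op 0.599
t [-0.0468 -0.2774  0.0458] a [ 6.0000e-03 -5.0000e-04  2.1673e+00]
```

>>> step_arm --targets '[{"tx": -0.047,"ty": -0.277,"tz": 0.02,"ax": 0,"ay": 0,"az": 2.167},{"tx": -0.047,"ty": -0.277,"tz": 0.02,"ax": 0,"ay": 0,"az": 2.167},{"tx": -0.047,"ty": -0.277,"tz": 0.02,"ax": 0,"ay": 0,"az": 2.167},{"tx": -0.047,"ty": -0.277,"tz": 0.02,"ax": 0,"ay": 0,"az": 2.167},{"tx": -0.047,"ty": -0.277,"tz": 0.02,"ax": 0,"ay": 0,"az": 2.167},{"tx": -0.047,"ty": -0.277,"tz": 0.02,"ax": 0,"ay": 0,"az": 2.167},{"tx": -0.047,"ty": -0.277,"tz": 0.02,"ax": 0,"ay": 0,"az": 2.167},{"tx": -0.047,"ty": -0.277,"tz": 0.02,"ax": 0,"ay": 0,"az": 2.167},{"tx": -0.047,"ty": -0.277,"tz": 0.02,"ax": 0,"ay": 0,"az": 2.167},{"tx": -0.047,"ty": -0.277,"tz": 0.02,"ax": 0,"ay": 0,"az": 2.167},{"tx": -0.047,"ty": -0.277,"tz": 0.02,"ax": 0,"ay": 0,"az": 2.167},{"tx": -0.047,"ty": -0.277,"tz": 0.02,"ax": 0,"ay": 0,"az": 2.167}]' --hand 0

```text
clock: 7.28
position: [0.4124, -0.3931, 0.282]
orientation: [0.936, 0.353, -0.0, -0.0]
ft_force: [0.3, -0.3, 1.0]
opening: 1.003
```

```bash
python3 - <<'E'
from h import *
show();rel(.4135,-.393,.26,3.5)
s=snap('top','t6');armang(s)
E
```

```text
clk 7.28 pos [ 0.4124 -0.3931  0.282 ] yaw 41.37 tz [-6.e-04  3.e-04 -1.e+00] q [ 1.19  0.35 -0.61  1.71  0.22  1.15  1.25] F [ 0.3 -0.3  1. ] op 1.003
t [0.0009 0.0006 0.022 ] a [-5.000e-04  4.000e-04  6.609e-01]
arm n 137 [ 0.56466099 -0.22265474  0.19587126] ang 226.48885896919407 maxd 0.20511043087320177
 tip [ 0.54409567 -0.24221833  0.20526362] 0.21000240215744792
```

>>> step_arm --targets '[{"tx": 0.001,"ty": 0,"tz": 0.02,"ax": 0,"ay": 0,"az": 0.661},{"tx": 0.001,"ty": 0,"tz": 0.02,"ax": 0,"ay": 0,"az": 0.661},{"tx": 0.001,"ty": 0,"tz": 0.02,"ax": 0,"ay": 0,"az": 0.661},{"tx": 0.001,"ty": 0,"tz": 0.02,"ax": 0,"ay": 0,"az": 0.661},{"tx": 0.001,"ty": 0,"tz": 0.02,"ax": 0,"ay": 0,"az": 0.661},{"tx": 0.001,"ty": 0,"tz": 0.02,"ax": 0,"ay": 0,"az": 0.661},{"tx": 0.001,"ty": 0,"tz": 0.02,"ax": 0,"ay": 0,"az": 0.661}]'

```text
clock: 7.92
position: [0.4134, -0.3923, 0.2621]
orientation: [0.999, 0.034, -0.0, -0.0]
ft_force: [-0.0, -0.7, -0.0]
opening: 1.002
```

```bash
python3 - <<'E'
from h import *
show();s=snap('wrist','w7')
P=s['P'].reshape(-1,3)
m=(abs(P[:,0]-.4135)<.06)&(abs(P[:,1]+.393)<.05)
H=P[m&(P[:,2]>.12)&(P[:,2]<.15)];print(len(H),H.mean(0),H.max(0),H.min(0),cv2.minAreaRect((H[:,:2]*1000).astype(np.float32)))
m=(abs(P[:,0]-.4135)<.08)&(abs(P[:,1]+.393)<.08)
r=P[m&(P[:,2]>.058)&(P[:,2]<.072)];print(cv2.minAreaRect((r[:,:2]*1000).astype(np.float32)))
rel(.4135,-.393,.111,3.5)
E
```

```text
clk 7.92 pos [ 0.4134 -0.3923  0.2621] yaw 3.94 tz [-6.e-04  2.e-04 -1.e+00] q [ 1.09  0.35 -0.48  1.73  0.18  1.1   0.62] F [-0.  -0.7 -0. ] op 1.002
513 [ 0.41277787 -0.39201142  0.1309555 ] [ 0.43630343 -0.38697353  0.13362557] [ 0.38917427 -0.39791494  0.12039053] ((412.81182861328125, -392.6292419433594), (47.01416778564453, 9.715251922607422), 2.061548948287964)
((414.47674560546875, -393.671630859375), (113.13409423828125, 104.9403305053711), 3.4087464809417725)
t [1.000e-04 7.000e-04 1.512e-01] a [-0.0002  0.0005  0.0103]
```

View pics/w7.png

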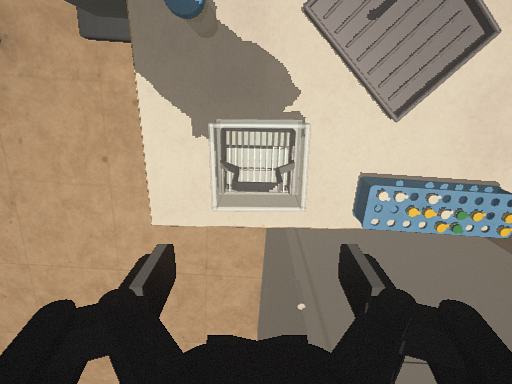

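>>> step_arm --targets '[{"tx": -0.0005,"ty": 0.0,"tz": 0.03,"ax": 0,"ay": 0,"az": 0.015},{"tx": -0.0005,"ty": 0.0,"tz": 0.06,"ax": 0,"ay": 0,"az": 0.015},{"tx": -0.0005,"ty": 0.0,"tz": 0.09,"ax": 0,"ay": 0,"az": 0.015},{"tx": -0.0005,"ty": 0.0,"tz": 0.115,"ax": 0,"ay": 0,"az": 0.015},{"tx": -0.0005,"ty": 0.0,"tz": 0.135,"ax": 0,"ay": 0,"az": 0.015},{"tx": -0.0005,"ty": 0.0,"tz": 0.147,"ax": 0,"ay": 0,"az": 0.015},{"tx": -0.0005,"ty": 0.0,"tz": 0.151,"ax": 0,"ay": 0,"az": 0.015},{"tx": -0.0005,"ty": 0.0,"tz": 0.151,"ax": 0,"ay": 0,"az": 0.015},{"tx": -0.0005,"ty": 0.0,"tz": 0.151,"ax": 0,"ay": 0,"az": 0.015}]'

```text
clock: 8.72
position: [0.4134, -0.3929, 0.1124]
orientation: [1.0, 0.027, 0.0, 0.0]
ft_force: [-1.0, -0.0, 0.9]
opening: 1.0
```

```bash
python3 - <<'E'
from h import *
show();s=snap('wrist','w8')
P=s['P'].reshape(-1,3)
m=(abs(P[:,0]-.4135)<.06)&(abs(P[:,1]+.393)<.05)
H=P[m&(P[:,2]>.12)&(P[:,2]<.15)];print(len(H),H.mean(0),H.max(0),H.min(0),cv2.minAreaRect((H[:,:2]*1000).astype(np.float32)))
E
```

```text
clk 8.72 pos [ 0.4134 -0.3929  0.1124] yaw 3.09 tz [ 8.e-04 -6.e-04 -1.e+00] q [ 1.04  0.53 -0.42  1.85  0.29  0.81  0.52] F [-1.  -0.   0.9] op 1.0
7071 [ 0.41337116 -0.38747861  0.13405736] [ 0.47349735 -0.37625866  0.14999763] [ 0.35356134 -0.40725528  0.12000186] ((413.83270263671875, -391.86029052734375), (120.10389709472656, 26.307645797729492), 2.911318302154541)
```

View pics/w8.png

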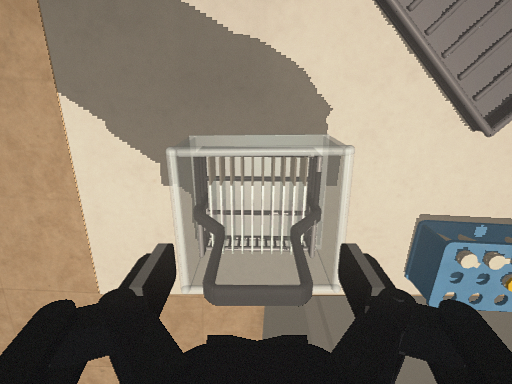

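>>> step_arm --targets '[{"tx": 0,"ty": 0,"tz": 0,"ax": 0,"ay": 0,"az": 0},{"tx": 0,"ty": 0,"tz": 0,"ax": 0,"ay": 0,"az": 0},{"tx": 0,"ty": 0,"tz": 0,"ax": 0,"ay": 0,"az": 0},{"tx": 0,"ty": 0,"tz": 0,"ax": 0,"ay": 0,"az": 0},{"tx": 0,"ty": 0,"tz": 0,"ax": 0,"ay": 0,"az": 0},{"tx": 0,"ty": 0,"tz": 0,"ax": 0,"ay": 0,"az": 0},{"tx": 0,"ty": 0,"tz": 0,"ax": 0,"ay": 0,"az": 0},{"tx": 0,"ty": 0,"tz": 0,"ax": 0,"ay": 0,"az": 0}]' --hand 1 --squeeze 50

```text
clock: 9.43
position: [0.4134, -0.3928, 0.1122]
orientation: [1.0, 0.027, 0.0, 0.0]
ft_force: [0.1, 1.2, 6.8]
opening: 0.551
```

```bash
python3 - <<'E'
from h import *
show()
E
```

```text
clk 9.43 pos [ 0.4134 -0.3928  0.1122] yaw 3.05 tz [ 6.e-04 -8.e-04 -1.e+00] q [ 1.04  0.53 -0.42  1.85  0.29  0.81  0.52] F [0.1 1.2 6.8] op 0.551
```

>>> step_arm --targets '[{"tx": 0,"ty": 0,"tz": -0.004,"ax": 0,"ay": 0,"az": 0},{"tx": 0,"ty": 0,"tz": -0.01,"ax": 0,"ay": 0,"az": 0},{"tx": 0,"ty": 0,"tz": -0.02,"ax": 0,"ay": 0,"az": 0},{"tx": 0,"ty": 0,"tz": -0.03,"ax": 0,"ay": 0,"az": 0},{"tx": 0,"ty": 0,"tz": -0.042,"ax": 0,"ay": 0,"az": 0},{"tx": 0,"ty": 0,"tz": -0.054,"ax": 0,"ay": 0,"az": 0},{"tx": 0,"ty": 0,"tz": -0.066,"ax": 0,"ay": 0,"az": 0},{"tx": 0,"ty": 0,"tz": -0.078,"ax": 0,"ay": 0,"az": 0},{"tx": 0,"ty": 0,"tz": -0.09,"ax": 0,"ay": 0,"az": 0},{"tx": 0,"ty": 0,"tz": -0.098,"ax": 0,"ay": 0,"az": 0},{"tx": 0,"ty": 0,"tz": -0.1,"ax": 0,"ay": 0,"az": 0},{"tx": 0,"ty": 0,"tz": -0.1,"ax": 0,"ay": 0,"az": 0}]'

```text
clock: 10.43
position: [0.4131, -0.3928, 0.2121]
orientation: [1.0, 0.026, 0.0, 0.0]
ft_force: [0.2, -0.1, -2.1]
opening: 0.555
```

```bash
python3 - <<'E'
from h import *
show();snap('wrist','w9');s=snap('scene','s9');snap('top','t9')
u=np.array([np.cos(np.radians(226.45)),np.sin(np.radians(226.45))]);c=np.array([.683,-.098])
for r in(.18,.245): print(r,c+r*u)
p=c+.245*u; rel(p[0],p[1],.212,-43.5)
E
```

```text
clk 10.43 pos [ 0.4131 -0.3928  0.2121] yaw 3.03 tz [ 4.e-04 -6.e-04 -1.e+00] q [ 1.08  0.4  -0.47  1.79  0.21  1.    0.58] F [ 0.2 -0.1 -2.1] op 0.555
0.18 [ 0.55898228 -0.22845921]
0.245 [ 0.51419811 -0.27556948]
t [ 0.1075 -0.1113 -0.0011] a [-5.000e-04  1.100e-03  8.122e-01]
```

View pics/w9.png

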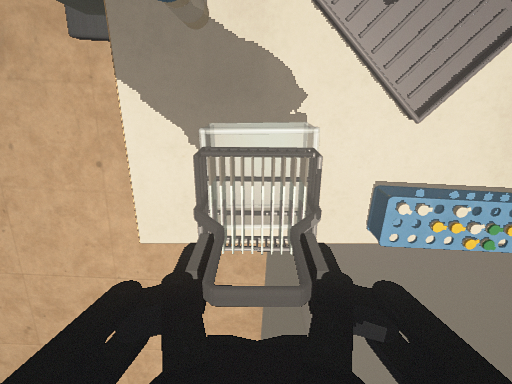

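View pics/s9.png

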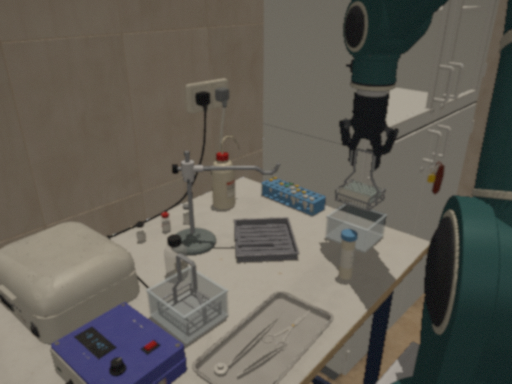

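>>> step_arm --targets '[{"tx": 0.008,"ty": -0.008,"tz": 0,"ax": 0,"ay": 0,"az": 0.06},{"tx": 0.02,"ty": -0.02,"tz": 0,"ax": 0,"ay": 0,"az": 0.15},{"tx": 0.032,"ty": -0.033,"tz": 0,"ax": 0,"ay": 0,"az": 0.24},{"tx": 0.044,"ty": -0.046,"tz": 0,"ax": 0,"ay": 0,"az": 0.33},{"tx": 0.056,"ty": -0.058,"tz": 0,"ax": 0,"ay": 0,"az": 0.42},{"tx": 0.068,"ty": -0.07,"tz": 0,"ax": 0,"ay": 0,"az": 0.51},{"tx": 0.08,"ty": -0.083,"tz": 0,"ax": 0,"ay": 0,"az": 0.6},{"tx": 0.092,"ty": -0.095,"tz": 0,"ax": 0,"ay": 0,"az": 0.69},{"tx": 0.101,"ty": -0.105,"tz": 0,"ax": 0,"ay": 0,"az": 0.77},{"tx": 0.107,"ty": -0.111,"tz": 0,"ax": 0,"ay": 0,"az": 0.812},{"tx": 0.107,"ty": -0.111,"tz": 0,"ax": 0,"ay": 0,"az": 0.812},{"tx": 0.107,"ty": -0.111,"tz": 0,"ax": 0,"ay": 0,"az": 0.812}]'

```text
clock: 11.58
position: [0.5138, -0.2759, 0.2109]
orientation: [0.929, -0.369, -0.001, -0.0]
ft_force: [-0.8, -0.6, -2.6]
opening: 0.554
```

```bash
python3 - <<'E'
from h import *
show();s=snap('wrist','w10');snap('scene','s10')
st=ctrl.get_state()
z=np.array(s['P'])
# tool-frame points
W=R.from_quat(st['orientation'])
T=W.inv().apply(z.reshape(-1,3)-st['position']).reshape(z.shape)
for v in range(120,340,20):
    print(v,[tuple((T[v,u]*1000).round(0)) for u in range(200,330,12)])
E
```

```text
clk 11.58 pos [ 0.5138 -0.2759  0.2109] yaw -43.34 tz [-9.e-04  4.e-04 -1.e+00] q [ 0.72  0.41 -0.35  1.76  0.16  1.   -0.45] F [-0.8 -0.6 -2.6] op 0.554
120 [(np.float64(-63.0), np.float64(-53.0), np.float64(205.0)), (np.float64(-51.0), np.float64(-53.0), np.float64(209.0)), (np.float64(-37.0), np.float64(-53.0), np.float64(209.0)), (np.float64(-24.0), np.float64(-53.0), np.float64(207.0)), (np.float64(-5.0), np.float64(-69.0), np.float64(25.0)), (np.float64(1.0), np.float64(-70.0), np.float64(23.0)), (np.float64(16.0), np.float64(-53.0), np.float64(209.0)), (np.float64(30.0), np.float64(-53.0), np.float64(208.0)), (np.float64(42.0), np.float64(-54.0), np.float64(204.0)), (np.float64(56.0), np.float64(-53.0), np.float64(208.0)), (np.float64(70.0), np.float64(-53.0), np.float64(210.0))]
140 [(np.float64(-65.0), np.float64(-31.0), np.float64(208.0)), (np.float64(-51.0), np.float64(-31.0), np.float64(207.0)), (np.float64(-38.0), np.float64(-31.0), np.float64(207.0)), (np.float64(-24.0), np.float64(-31.0), np.float64(208.0)), (np.float64(-5.0), np.float64(-60.0), np.float64(24.0)), (np.
[... 5353 characters left out ...]
float64(22.0), np.float64(-12.0), np.float64(-34.0))]
320 [(np.float64(-18.0), np.float64(-18.0), np.float64(-49.0)), (np.float64(-52.0), np.float64(168.0), np.float64(148.0)), (np.float64(-40.0), np.float64(176.0), np.float64(156.0)), (np.float64(-26.0), np.float64(189.0), np.float64(170.0)), (np.float64(-12.0), np.float64(202.0), np.float64(184.0)), (np.float64(4.0), np.float64(215.0), np.float64(198.0)), (np.float64(20.0), np.float64(208.0), np.float64(190.0)), (np.float64(34.0), np.float64(193.0), np.float64(174.0)), (np.float64(47.0), np.float64(178.0), np.float64(158.0)), (np.float64(59.0), np.float64(168.0), np.float64(148.0)), (np.float64(18.0), np.float64(-18.0), np.float64(-49.0))]
```

View pics/w10.png

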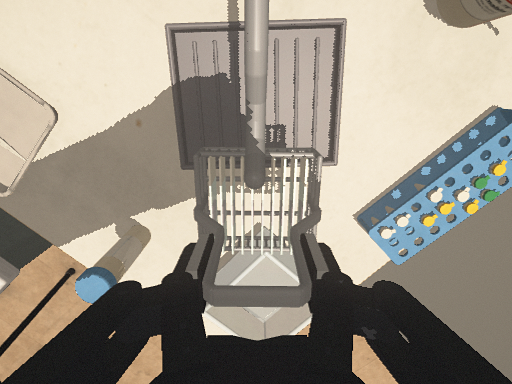

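View pics/s10.png

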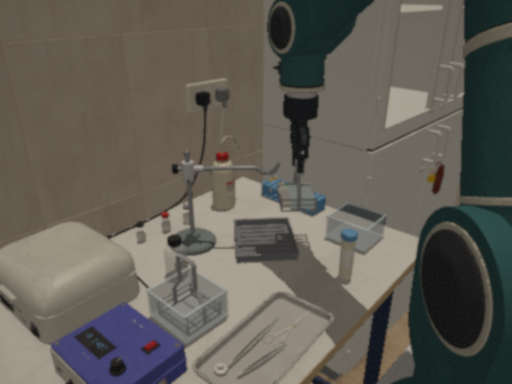

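>>> step_arm --targets '[{"tx": -0.001,"ty": -0.005,"tz": 0,"ax": 0,"ay": 0,"az": 0},{"tx": -0.002,"ty": -0.012,"tz": 0,"ax": 0,"ay": 0,"az": 0},{"tx": -0.002,"ty": -0.02,"tz": 0,"ax": 0,"ay": 0,"az": 0},{"tx": -0.002,"ty": -0.028,"tz": 0,"ax": 0,"ay": 0,"az": 0},{"tx": -0.002,"ty": -0.036,"tz": 0,"ax": 0,"ay": 0,"az": 0},{"tx": -0.002,"ty": -0.044,"tz": 0,"ax": 0,"ay": 0,"az": 0},{"tx": -0.002,"ty": -0.052,"tz": 0,"ax": 0,"ay": 0,"az": 0},{"tx": -0.002,"ty": -0.059,"tz": 0,"ax": 0,"ay": 0,"az": 0},{"tx": -0.002,"ty": -0.064,"tz": 0,"ax": 0,"ay": 0,"az": 0},{"tx": -0.002,"ty": -0.065,"tz": 0,"ax": 0,"ay": 0,"az": 0},{"tx": -0.002,"ty": -0.065,"tz": 0,"ax": 0,"ay": 0,"az": 0}]'

```text
clock: 12.6
position: [0.5574, -0.2273, 0.2114]
orientation: [0.929, -0.37, -0.0, -0.0]
ft_force: [0.5, -1.3, -3.4]
opening: 0.552
```

```bash
python3 - <<'E'
from h import *
show();s=snap('wrist','w11');snap('scene','s11')
a=cv2.imread('pics/s11.png');cv2.imwrite('pics/s11z.png',cv2.resize(a[90:260,160:340],None,fx=3.5,fy=3.5,interpolation=2))
E
```

```text
clk 12.6 pos [ 0.5574 -0.2273  0.2114] yaw -43.46 tz [-2.e-04  1.e-04 -1.e+00] q [ 0.62  0.45 -0.37  1.71  0.18  1.02 -0.57] F [ 0.5 -1.3 -3.4] op 0.552
```

View pics/w11.png

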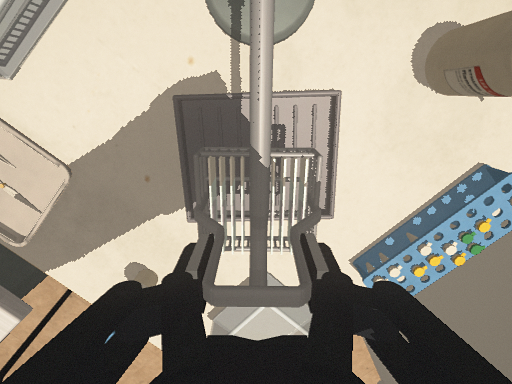

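View pics/s11z.png

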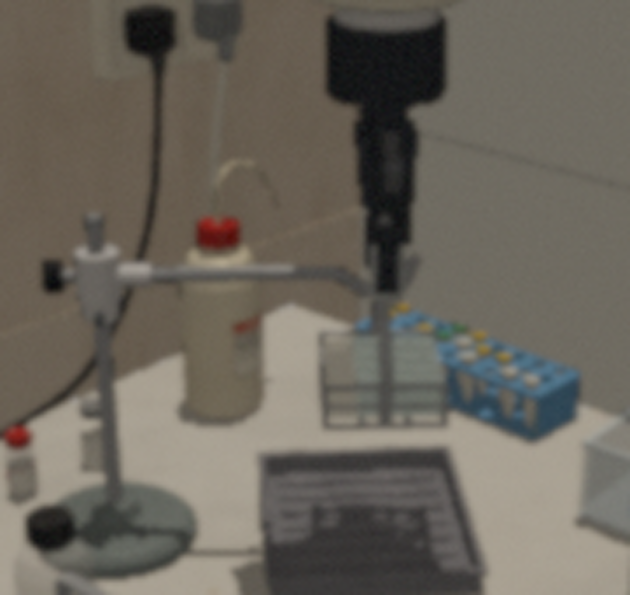

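>>> step_arm --targets '[{"tx": 0,"ty": 0,"tz": 0.005,"ax": 0,"ay": 0,"az": 0},{"tx": 0,"ty": 0,"tz": 0.012,"ax": 0,"ay": 0,"az": 0},{"tx": 0,"ty": 0,"tz": 0.019,"ax": 0,"ay": 0,"az": 0},{"tx": 0,"ty": 0,"tz": 0.026,"ax": 0,"ay": 0,"az": 0},{"tx": 0,"ty": 0,"tz": 0.031,"ax": 0,"ay": 0,"az": 0},{"tx": 0,"ty": 0,"tz": 0.034,"ax": 0,"ay": 0,"az": 0},{"tx": 0,"ty": 0,"tz": 0.036,"ax": 0,"ay": 0,"az": 0},{"tx": 0,"ty": 0,"tz": 0.037,"ax": 0,"ay": 0,"az": 0},{"tx": 0,"ty": 0,"tz": 0.037,"ax": 0,"ay": 0,"az": 0}]'

```text
clock: 13.45
position: [0.5573, -0.2276, 0.1744]
orientation: [0.929, -0.37, -0.0, -0.0]
ft_force: [-0.5, 0.1, -3.1]
opening: 0.553
```

```bash
python3 - <<'E'
from h import *
show();s=snap('wrist','w12');snap('scene','s12')
a=cv2.imread('pics/s12.png');b=cv2.resize(a[90:260,160:340],None,fx=3,fy=3,interpolation=2);c=cv2.imread('pics/w12.png')[100:360,120:400]
c=cv2.resize(c,None,fx=.95,fy=.95);o=np.zeros((510,540+c.shape[1],3),np.uint8);o[:,:540]=b;o[:c.shape[0],540:]=c
cv2.imwrite('pics/c12.png',o[:,:800])
E
```

```text
clk 13.45 pos [ 0.5573 -0.2276  0.1744] yaw -43.48 tz [-1.e-04  1.e-04 -1.e+00] q [ 0.61  0.49 -0.36  1.74  0.2   0.95 -0.59] F [-0.5  0.1 -3.1] op 0.553
```

View pics/c12.png

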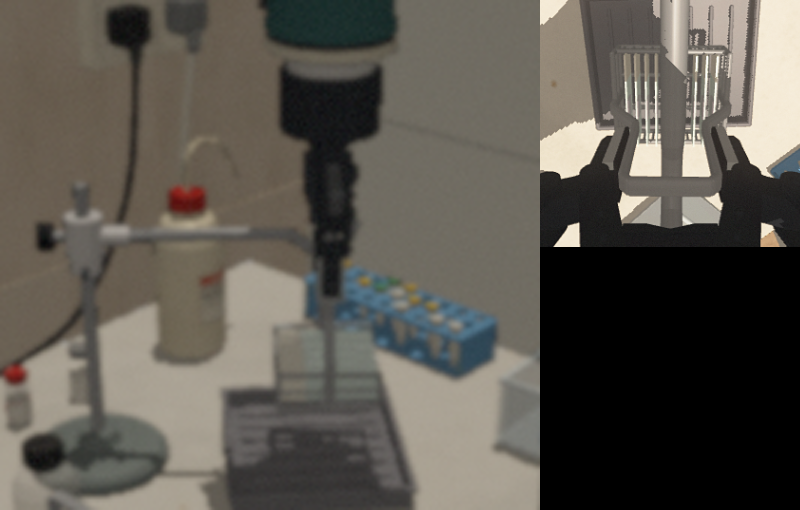

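>>> step_arm --targets '[{"tx": 0,"ty": 0,"tz": 0.001,"ax": 0,"ay": 0,"az": 0},{"tx": 0,"ty": 0,"tz": 0.002,"ax": 0,"ay": 0,"az": 0},{"tx": 0,"ty": 0,"tz": 0.002,"ax": 0,"ay": 0,"az": 0},{"tx": 0,"ty": 0,"tz": 0.002,"ax": 0,"ay": 0,"az": 0}]'

```text
clock: 13.88
position: [0.5574, -0.2277, 0.1727]
orientation: [0.929, -0.371, 0.0, -0.0]
ft_force: [0.8, -0.5, 0.3]
opening: 0.556
```

>>> step_arm --targets '[{"tx": 0,"ty": 0,"tz": 0.001,"ax": 0,"ay": 0,"az": 0},{"tx": 0,"ty": 0,"tz": 0.001,"ax": 0,"ay": 0,"az": 0},{"tx": 0,"ty": 0,"tz": 0.001,"ax": 0,"ay": 0,"az": 0}]'

```text
clock: 14.13
position: [0.5576, -0.2278, 0.1722]
orientation: [0.929, -0.371, 0.001, 0.0]
ft_force: [-1.7, -1.3, 8.2]
opening: 0.555
```

>>> step_arm --targets '[{"tx": 0,"ty": 0,"tz": -0.0007,"ax": 0,"ay": 0,"az": 0},{"tx": 0,"ty": 0,"tz": -0.0007,"ax": 0,"ay": 0,"az": 0}]'

```text
clock: 14.3
position: [0.5575, -0.2277, 0.1725]
orientation: [0.929, -0.37, 0.0, 0.0]
ft_force: [0.3, -1.5, 2.6]
opening: 0.555
```

>>> step_arm --targets '[{"tx": 0,"ty": 0,"tz": 0,"ax": 0,"ay": 0,"az": 0},{"tx": 0,"ty": 0,"tz": 0,"ax": 0,"ay": 0,"az": 0},{"tx": 0,"ty": 0,"tz": 0,"ax": 0,"ay": 0,"az": 0}]' --hand 0.42

```text
clock: 14.55
position: [0.5572, -0.2275, 0.1721]
orientation: [0.929, -0.37, -0.0, -0.0]
ft_force: [-0.0, 0.4, -0.8]
opening: 0.586
```

>>> step_arm --targets '[{"tx": 0,"ty": 0,"tz": 0,"ax": 0,"ay": 0,"az": 0},{"tx": 0,"ty": 0,"tz": 0,"ax": 0,"ay": 0,"az": 0},{"tx": 0,"ty": 0,"tz": 0,"ax": 0,"ay": 0,"az": 0},{"tx": 0,"ty": 0,"tz": 0,"ax": 0,"ay": 0,"az": 0},{"tx": 0,"ty": 0,"tz": 0,"ax": 0,"ay": 0,"az": 0},{"tx": 0,"ty": 0,"tz": 0,"ax": 0,"ay": 0,"az": 0}]' --hand 0.05

```text
clock: 15.05
position: [0.5573, -0.2276, 0.1722]
orientation: [0.929, -0.37, -0.0, -0.0]
ft_force: [-0.9, -0.6, 0.2]
opening: 0.951
```

```bash
python3 - <<'E'
from h import *
show();s=snap('wrist','w13');snap('scene','s13')
a=cv2.imread('pics/s13.png');b=cv2.resize(a[90:260,160:340],None,fx=2.2,fy=2.2,interpolation=2);c=cv2.imread('pics/w13.png')[60:384,60:450]
o=np.zeros((380,800,3),np.uint8);o[:b.shape[0],:b.shape[1]]=b[:380];o[:c.shape[0],400:400+c.shape[1]]=c
cv2.imwrite('pics/c13.png',o[:,:800])
E
```

```text
clk 15.05 pos [ 0.5573 -0.2276  0.1722] yaw -43.49 tz [-0.e+00  1.e-04 -1.e+00] q [ 0.61  0.49 -0.35  1.74  0.2   0.95 -0.59] F [-0.9 -0.6  0.2] op 0.951
```

View pics/c13.png

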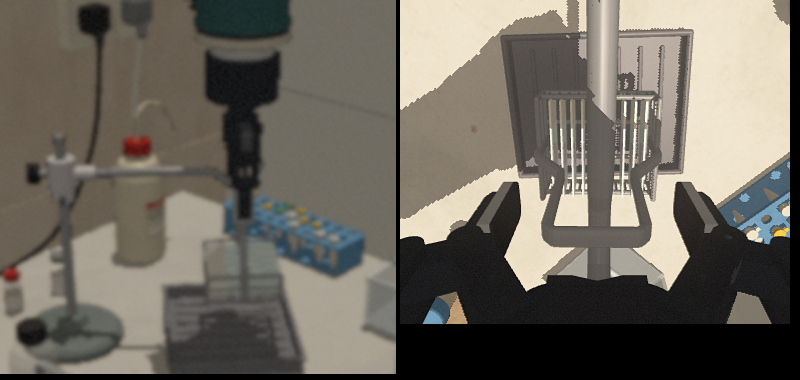

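>>> step_arm --targets '[{"tx": 0,"ty": 0,"tz": -0.005,"ax": 0,"ay": 0,"az": 0},{"tx": 0,"ty": 0,"tz": -0.015,"ax": 0,"ay": 0,"az": 0},{"tx": 0,"ty": 0,"tz": -0.03,"ax": 0,"ay": 0,"az": 0},{"tx": 0,"ty": 0,"tz": -0.05,"ax": 0,"ay": 0,"az": 0},{"tx": 0,"ty": 0,"tz": -0.075,"ax": 0,"ay": 0,"az": 0},{"tx": 0,"ty": 0,"tz": -0.1,"ax": 0,"ay": 0,"az": 0},{"tx": 0,"ty": 0,"tz": -0.125,"ax": 0,"ay": 0,"az": 0},{"tx": 0,"ty": 0,"tz": -0.14,"ax": 0,"ay": 0,"az": 0},{"tx": 0,"ty": 0,"tz": -0.14,"ax": 0,"ay": 0,"az": 0}]'

```text
clock: 15.9
position: [0.5583, -0.2277, 0.3169]
orientation: [0.929, -0.37, 0.003, 0.0]
ft_force: [0.0, 0.2, 0.6]
opening: 0.946
```

>>> step_arm --targets '[{"tx": 0,"ty": 0.02,"tz": 0,"ax": 0,"ay": 0,"az": 0},{"tx": 0,"ty": 0.05,"tz": 0,"ax": 0,"ay": 0,"az": 0},{"tx": 0,"ty": 0.08,"tz": 0,"ax": 0,"ay": 0,"az": 0},{"tx": 0,"ty": 0.11,"tz": 0,"ax": 0,"ay": 0,"az": 0},{"tx": 0,"ty": 0.14,"tz": 0,"ax": 0,"ay": 0,"az": 0},{"tx": 0,"ty": 0.16,"tz": 0,"ax": 0,"ay": 0,"az": 0},{"tx": 0,"ty": 0.17,"tz": 0,"ax": 0,"ay": 0,"az": 0},{"tx": 0,"ty": 0.17,"tz": 0,"ax": 0,"ay": 0,"az": 0}]'

```text
clock: 16.57
position: [0.4388, -0.3525, 0.3124]
orientation: [0.928, -0.372, -0.0, 0.0]
ft_force: [-0.0, 0.3, 0.0]
opening: 0.95
```

```bash
python3 - <<'E'
from h import *
show();snap('wrist','w14');s=snap('top','t14');q=snap('scene','s14')
armang(q)
P=q['P'].reshape(-1,3)
m=(abs(P[:,0]-.559)<.09)&(abs(P[:,1]+.2285)<.09)&(P[:,2]>.05)&(P[:,2]<.175);H=P[m];print('rack',len(H),H.min(0),H.max(0),cv2.minAreaRect((H[:,:2]*1000).astype(np.float32)))
m=m&(P[:,2]<.1);H=P[m];r=cv2.minAreaRect((H[:,:2]*1000).astype(np.float32));print('body',r)
a=cv2.imread('pics/s14.png');b=cv2.resize(a[90:270,140:400],None,fx=3,fy=3,interpolation=2)
cv2.imwrite('pics/c14.png',b)
a=np.load('pics/top0.npz')['image'].astype(int);d=np.abs(a-s['image']).sum(2)>90
cv2.imwrite('pics/t14z.png',cv2.resize(s['image'][90:300,120:395,::-1],None,fx=2.8,fy=2.8,interpolation=2))
E
```

```text
clk 16.57 pos [ 0.4388 -0.3525  0.3124] yaw -43.66 tz [-3.e-04 -5.e-04 -1.e+00] q [ 0.88  0.27 -0.31  1.7   0.09  1.19 -0.22] F [-0.   0.3  0. ] op 0.95
arm n 222 [ 0.55051834 -0.21696185  0.19106114] ang 221.9222405946002 maxd 0.2062088018880517
 tip [ 0.54352098 -0.24073011  0.19923447] 0.20852018896443053
rack 1060 [ 0.49520912 -0.29044113  0.06384167] [ 0.61669447 -0.17079932  0.17379323] ((554.9790649414062, -231.71731567382812), (82.44905090332031, 93.92874145507812), 47.02782440185547)
body ((554.9601440429688, -231.69969177246094), (82.44905090332031, 93.87712860107422), 47.02782440185547)
```

View pics/c14.png

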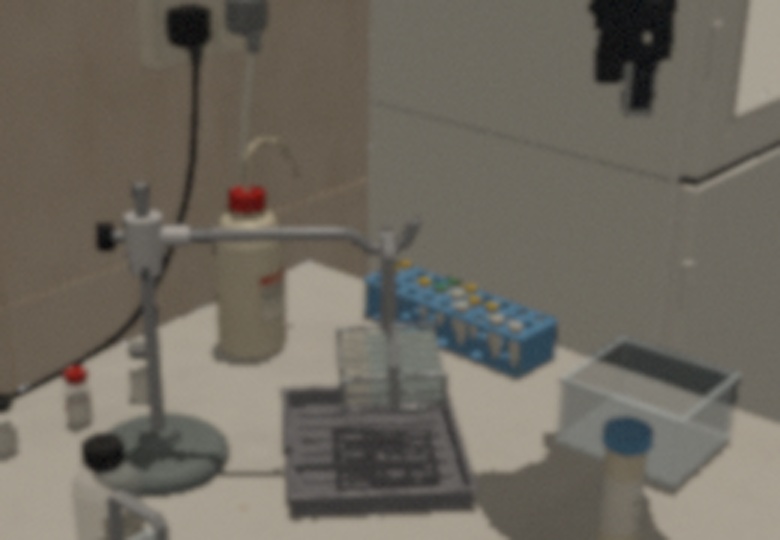

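View pics/t14z.png

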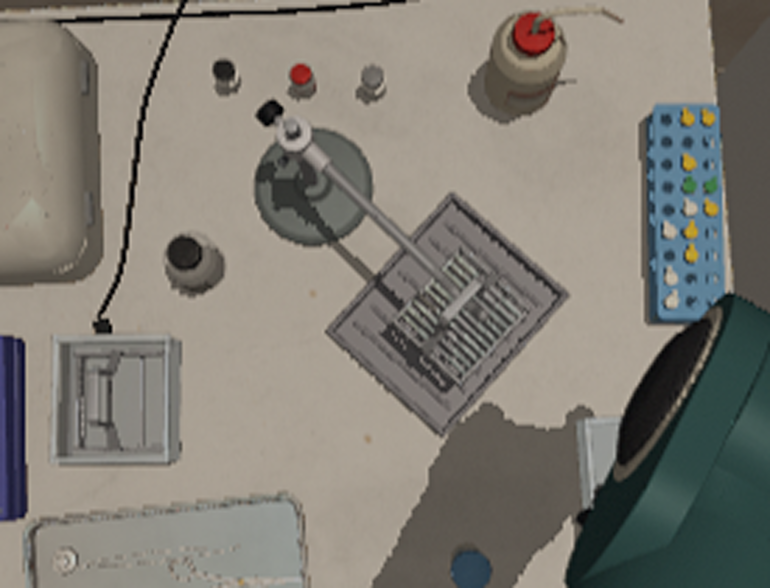

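View pics/w14.png

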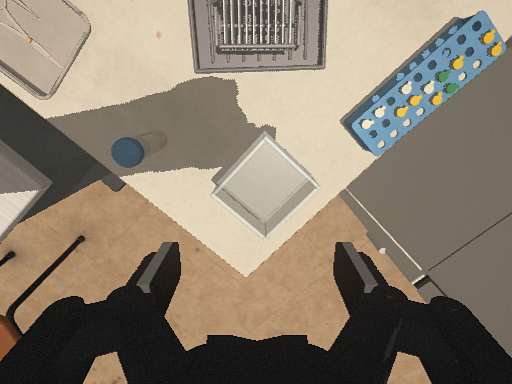

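>>> step_arm --targets '[{"tx": 0,"ty": 0,"tz": 0,"ax": 0,"ay": 0,"az": 0},{"tx": 0,"ty": 0,"tz": 0,"ax": 0,"ay": 0,"az": 0},{"tx": 0,"ty": 0,"tz": 0,"ax": 0,"ay": 0,"az": 0},{"tx": 0,"ty": 0,"tz": 0,"ax": 0,"ay": 0,"az": 0},{"tx": 0,"ty": 0,"tz": 0,"ax": 0,"ay": 0,"az": 0},{"tx": 0,"ty": 0,"tz": 0,"ax": 0,"ay": 0,"az": 0},{"tx": 0,"ty": 0,"tz": 0,"ax": 0,"ay": 0,"az": 0},{"tx": 0,"ty": 0,"tz": 0,"ax": 0,"ay": 0,"az": 0},{"tx": 0,"ty": 0,"tz": 0,"ax": 0,"ay": 0,"az": 0},{"tx": 0,"ty": 0,"tz": 0,"ax": 0,"ay": 0,"az": 0}]'

```text
clock: 17.55
position: [0.4402, -0.351, 0.3122]
orientation: [0.929, -0.37, -0.0, -0.0]
ft_force: [0.7, 0.1, 0.5]
opening: 0.951
```

```bash
python3 - <<'E'
from h import *
q=snap('scene','s15');s=snap('top','t15')
for n,qq in(('scene',q),('top',s)):
    P=qq['P'].reshape(-1,3)
    H=P[(abs(P[:,0]-.559)<.09)&(abs(P[:,1]+.2285)<.09)&(P[:,2]>.05)&(P[:,2]<.12)];r=cv2.minAreaRect((H[:,:2]*1000).astype(np.float32));print(n,r,H[:,2].min())
P0=np.load('pics/top0.npz')['P'].reshape(-1,3);P1=s['P'].reshape(-1,3)
for n,x,y,z0,z1,r in [('tube50',.347,-.239,.1,.12,.03),('bottle',.605,.001,.085,.1,.035),('v1',.775,-.154,.035,.06,.02),('v2',.78,-.088,.035,.06,.02),('v3',.78,-.018,.035,.06,.02),('sparehandle',.488,.09,.115,.14,.05),('tuberack',.65,-.44,.03,.06,.12)]:
    o=[]
    for P in(P0,P1):
        m=(np.hypot(P[:,0]-x,P[:,1]-y)<r)&(P[:,2]>z0)&(P[:,2]<z1);o+=[m.sum(),P[m].mean(0).round(4).tolist()]
    print(n,o)
d=np.abs(np.load('pics/scene0.npz')['image'].astype(int)-q['image']).sum(2)
print(np.abs(np.load('pics/s14.npz')['image'].astype(int)-q['image']).sum(2)[90:270,200:340].mean())
E
```

```text
scene ((554.672607421875, -231.69337463378906), (82.66409301757812, 95.87916564941406), 46.50217056274414) 0.06521913364558735
top ((555.6453857421875, -231.30877685546875), (82.34687042236328, 89.98564910888672), 46.811195373535156) 0.06384869310896257
tube50 [np.int64(177), [0.3425, -0.2383, 0.1089], np.int64(174), [0.3426, -0.238, 0.1091]]
bottle [np.int64(121), [0.6092, 0.0075, 0.0938], np.int64(121), [0.6091, 0.0075, 0.094]]
v1 [np.int64(52), [0.7785, -0.1528, 0.0503], np.int64(52), [0.7785, -0.1528, 0.0503]]
v2 [np.int64(59), [0.7798, -0.0871, 0.0491], np.int64(60), [0.7801, -0.0875, 0.048]]
v3 [np.int64(53), [0.7847, -0.0165, 0.0504], np.int64(53), [0.7848, -0.0165, 0.0504]]
sparehandle [np.int64(88), [0.4832, 0.0728, 0.1307], np.int64(87), [0.4829, 0.0728, 0.131]]
tuberack [np.int64(1837), [0.6556, -0.4481, 0.0412], np.int64(1787), [0.658, -0.4476, 0.0413]]
3.184484126984127
```

```bash
python3 - <<'E'
from h import *
print(job.close_job()); show()
E
```

```text
the job is handed in; nothing more can be done
None
the job is handed in; nothing more can be done
```

The loaded rack now hangs upright by its handle on the swing arm's hook, over the ribbed drain tray. I handed the job in after about 17.6 s of the 67 s allowed.

I swung the arm round first with the gripper loosely around the bar. Then I lifted the rack out of the right-hand trough, threaded its handle over the hook tip from outside and lowered it into the seat. The upward force at the hook peaked at about 8 N. I released the handle and moved the gripper clear.

**Rack:** Its underside is about 64 mm above the table, which matches the handle sitting in the hook. Two checks about 1 s apart showed no swinging beyond measuring noise.

**Position over the tray:** The rack's centre is at about (0.555, −0.231) m and the tray's centre at about (0.566, −0.223) m. That is 13 mm off the middle, nearly all along the arm, where turning it cannot help. Sideways it is within about 2 mm.

**Bystanders:** The bottle, the centrifuge tube, the three vials and the empty rack's handle moved less than 1 mm between the first and last views.

**Less certain:**
- The microtube rack's average position read about 2 mm different. I put this down to the robot blocking part of the last top view, and the gripper never went near it.
- One arm-angle reading gave 222° instead of 226.5°, from the scene camera after the rack was hung. The rack covered part of the hook in that view. The rack's own position fits 226.5°.

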